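# Show the bossed lever arm to the inspection camera

### The job

First flip the toggle on the switch box over to its far side, to switch on the inspection lamp. Then take the lever arm with the raised round boss out of the storage block and hold it still in the air in front of the camera: boss facing square into the tilted lens, its bore in the middle of the view about 13 cm from the lens glass, the arm's stem pointing up in the picture. Finish while still holding it there; do not touch the camera, and leave the other two lever arms, the tin and the spool where they are.

Things in the scene. Friction and masses are not known exactly. Their poses are not given: they have to be found in the camera images.
- lamp_switch (a joint): toggle of the lamp switch, rad: 0 = off, leaning to the box's -x side (as it starts); 0.9 = on, leaning as far to the +x side. It rests against a stop at either end: about 1 N at the tip moves it; well past upright (0.45) it drops over by itself and stays. Hinge axis is the box's y, 48 mm above the desk over the box's origin
- lamp_switch_tip (a point): rounded end of the black toggle bat, 52 mm from the hinge; bat 8 mm thick at the root, 14 mm near the tip. Starts 95 mm above the desk, 23 mm to the box's -x side of the hinge
- switch_box: fixed grey switch box 90 x 70 x 46 mm (x, y, z), alone at the robot's right; origin at the centre of its underside, +x points away from the robot (turned up to 0.45 rad)
- rack: fixed grey storage block 60 x 230 x 28 mm (x, y, z); origin at the centre of its underside. Three open-topped slots 17 x 39 mm, 20 mm deep, at y = -80, 0, +80 mm along it; each holds one upright steel lever arm by its foot, with about 1.5 mm play. Which arm is in which slot varies
- boss_arm: wanted steel lever arm, 150 g, 137 mm tall: foot 14 x 36 mm, round eye 48 mm across, 14 thick, centred at z = 46, with 24 mm through bore and a 36 mm round boss 10 mm proud on its +x side only; above, a flat stem 14 (x) by 24 mm (y), z = 63 to 137, gripped across the 24. Origin: centre of the foot's underside (at start 8 mm up), z up the stem, x out through the boss (away from the robot at start)
- boss_face (a point): centre of the bore in the boss's end face; at (17, 0, 46) mm in the boss_arm frame
- boss_arm_back (a point): centre of the bore in the flat back face; at (-7, 0, 46) mm in the boss_arm frame
- flat_arm: bystander: lever arm of the same outline and size, round eye but no boss and only a narrow 10 mm bore; leave it
- square_arm: bystander: lever arm of the same height and stem, but with a solid square 46 mm head without bore or boss; leave it
- camera_stand: fixed stand of the inspection camera: dark foot plate 140 x 120 x 12 mm with an 18 mm column to about 0.29 m, 30 mm behind (+x of) its origin; origin at the centre of the underside, +x points away from the robot (turned up to 0.35 rad). With the camera head it is 345 mm tall
- camera_head: grey camera, 40 mm black lens in a 74 mm white ring lamp, fixed on the stand, looking towards the robot and 30 degrees down. Origin: centre of the lens glass, 265 mm above the desk; looks along its own -x, y level, z up in the picture; body 50 x 50 mm, back to x = 110. The arm is shown rightly when its axes lie along the head's (boss to the lens, stem leaning 30 degrees back to the robot)
- view_point (a point): point in the air on the line of sight, 130 mm in front of the lens glass (200 mm above the desk): boss_face belongs here
- parts_tin: bystander: round open white tin, 68 mm across, 30 mm high, on the desk below the viewing place; origin at the centre of its underside
- string_spool: bystander: spool of string, 48 mm across, 50 mm high, on the desk to the left of the camera stand; origin at the centre of its underside
Not all that is in view belongs to the job. What is shaped like the boss_arm but yellow is not meant.

How it is judged:
By the outcome, as a careful person would: the job done as asked, in the order asked, and still so for the second after the job is handed in, while the arm keeps its last pose, push and grip.
It also fails if it takes over 51 s, if anything falls off the work surface, if the arm or the gripper's body presses on something with over 40 N, if the wrist force passes 120 N, or if a joint passes its speed limit or range.

### The arm

A 7-joint arm with a two-finger parallel gripper is mounted at the origin on a cart in front of the work surface, level with it; the furniture and walls round the work are solid. World frame = base frame: x ahead of the robot, y to its left, z up, the work surface at z = 0. Lengths are in m, angles in degrees, forces in N, time in s.
With the tool pointing down it reaches from about 0.35 to 0.9 m from the base axis. Payload 7.2 kg.
Tool frame: the origin (TCP) lies midway between the tips of the shut fingers; the grasp point (between the pads) lies 19 mm behind it (ctrl.grasp_offset is the distance from the TCP to the grasp point, in m); z points along the fingers, y is the line along which they close (so a half turn about z gives the same grasp; the last joint's range is limited). The gripper opens to 88 mm and grips with 3 to 60 N. Pads are 20 mm wide; open, the fingers measure 115 mm over their backs; the gripper's body (75 mm by 178 mm) begins 61 mm behind the grasp point.
Start: joints at [-3.908, 23.554, -0.728, 91.456, 0.321, 64.991, -4.71], TCP at [0.625, -0, 0.223] pointing down, gripper open.
Joint ranges: [-169.25, 169.25], [-16.82, 113.86], [-84.01, 82.57], [7.8, 145.47], [-59.2, 239.2], [7.22, 106.19], [-163.78, 163.78]. Speed limits (degrees/s): [136.94, 136.94, 172.46, 172.46, 180, 180, 180].

### API

Orientations are given as [roll, pitch, yaw] about the fixed x, y, z axes, in that order (R = Rz(yaw) Ry(pitch) Rx(roll)).
In Python, from bench import ctrl gives the robot as it stands.
- The arm moves only by the tool send_rows, never from a script. Its arguments are lists of equal length, an entry for each row: "xyz": the shift along the world's x, y, z in cm, a list of three; "angular": the turn, a rotation vector about the world's x, y, z in degrees, a list of three. A call has 1 to 5 rows; each row shifts and turns the commanded pose from where the row before left it; what a row does not reach is not made up. A row lasts 1/12 s, in which the tool goes at most 41.7 mm and 7.16 degrees, less where a joint would pass 70% of its speed; a pose out of reach is approached as far as the arm can. A call with a gripper value outside its range is refused whole. "fingers" is the finger opening in cm, from 0 to 8.78, set as the call begins (left out, the last holds). The fingers move at their own pace and stop on an object; "force" is the grip in N (left out, the last holds). Time passes only in rows, so rows that do not move let the fingers close. It gives the time, the measured TCP pose, the force, the opening and the grip force at its end, in the units of the state.
- ctrl.read_state(): the state, without advancing time (a new reading comes with each control period).
- ctrl.capture(name): name is "scene" or "side" or "wrist"; returns the picture (480x640x3 uint8, red, green, blue); there is no depth.
- ctrl.camera_params(name): a dict with "intrinsics" (3x3 intrinsics, pixels), "k1" (the pictures are not rectified: a ray, as slopes to the right and down, at radius r is drawn at 1 + k1 r^2 times it, then the intrinsics apply), "world_to_cam" (4x4, takes a point from world to camera coordinates). Camera axes: x right, y down, z forward; pixel columns grow to the right and rows downward; lengths in m; the calibration is good to about 2 mm. A picture is of the moment at which its call begins: read the wrist's pose just before it. camera_params takes no time and is no camera call; for the wrist camera it gives the pose at the moment of the call.
- ctrl.job_done(): hands the job in; it is judged then, once.
The state is a dict: "time": time; "joint_pos": joint angles; "joint_velocities": joint speeds; "joint_efforts": joint torques, N m; "position": TCP position; "tool_rot": TCP orientation; "contact_force": force on the tool from outside, world axes, zero at the start; "torque": the same for the moment, N m; "grip_width": opening from 0.0 (shut) to 1.0 (fully open); "grasp_force": force on a finger pad.
Only numpy, scipy, OpenCV 4.12 (cv2) and the standard library are available. Lean on these libraries where they do the work, as an engineer would, in place of code of your own. Each camera call takes 0.05 s, during which the arm holds its last target. There are 200 camera calls.

## Working session

There is one attempt and no reset: what is moved stays moved. The work goes in short steps, Python scripts to look and compute and a tool call to move; the robot and the scene stay as the last step left them, time stands still between calls to the robot, and variables do not carry over. Pictures are saved under pics/ and viewed, at most 10 in all, crops included, and the job is handed in when it is done.

Besides the shell and the picture viewer there is one more tool, called after "Call:" as name(argument=value, ...) on one line, values as JSON. send_rows: Moves the arm, as the interface text tells. Its arguments: {"type":"object","properties":{"xyz":{"type":"array"},"angular":{"type":"array"},"fingers":{"type":"number"},"force":{"type":"number"}},"required":["xyz","angular"]}

```bash
mkdir -p pics
cat > h.py <<'E'
from bench import ctrl
import numpy as np, cv2
def snap(n,f): 
    im=ctrl.capture(n); cv2.imwrite(f'pics/{f}.png',cv2.cvtColor(im,cv2.COLOR_RGB2BGR)); return im
def proj(n,P,cp=None):
    c=cp or ctrl.camera_params(n); T=np.array(c['world_to_cam']);P=np.atleast_2d(P)
    q=P@T[:3,:3].T+T[:3,3]; s=q[:,:2]/q[:,2:]; s=s*(1+c['k1']*(s**2).sum(1,keepdims=True))
    K=np.array(c['intrinsics']); return s@K[:2,:2].T+K[:2,2]
def ray(n,uv,cp=None):
    c=cp or ctrl.camera_params(n); T=np.array(c['world_to_cam']);K=np.array(c['intrinsics'])
    d=(np.linalg.inv(K)@np.r_[uv,1])[:2]; s=d.copy()
    for _ in range(20): s=d/(1+c['k1']*(s@s))
    R=T[:3,:3]; return -R.T@T[:3,3], R.T@np.r_[s,1]
def atz(n,uv,z,cp=None):
    o,d=ray(n,uv,cp); return o+d*(z-o[2])/d[2]
def tri(obs):
    A=0;b=0
    for n,uv in obs:
        o,d=ray(n,uv);d=d/np.linalg.norm(d);M=np.eye(3)-np.outer(d,d);A=A+M;b=b+M@o
    return np.linalg.solve(A,b)
E
python3 - <<'E'
from h import *
np.set_printoptions(precision=3,suppress=True)
snap('scene','scene0');snap('side','side0')
for n in('scene','side','wrist'):
    c=ctrl.camera_params(n);print(n,np.array(c['world_to_cam']),c['intrinsics'][0],c['k1'])
print(ctrl.read_state())
E
```

```text
scene [[-0.679 -0.734 -0.007  0.462]
 [-0.491  0.461 -0.739  0.411]
 [ 0.546 -0.498 -0.674  1.102]
 [ 0.     0.     0.     1.   ]] [548.076   0.    318.476] 0.04602570833557993
side [[-0.89   0.457  0.     0.551]
 [ 0.403  0.787 -0.467 -0.178]
 [-0.214 -0.416 -0.884  1.315]
 [ 0.     0.     0.     1.   ]] [462.669   0.    324.178] -0.057762306361660666
wrist [[ 1.    -0.001 -0.    -0.625]
 [-0.001 -0.956  0.295 -0.036]
 [-0.001 -0.295 -0.956  0.392]
 [ 0.     0.     0.     1.   ]] [364.115   0.    314.556] -0.05895788404078299
{'time': 0.1, 'joint_pos': array([-3.907, 23.595, -0.728, 91.498,  0.321, 64.989, -4.709]), 'joint_velocities': array([ 0.09 , -0.135, -0.035, -0.253,  0.033,  0.034, -0.056]), 'joint_efforts': array([  0.002, -58.91 ,   0.644, -29.171,  -0.054,   0.015,   0.   ]), 'position': array([ 0.625, -0.   ,  0.222]), 'tool_rot': array([-179.92 ,    0.005,   90.001]), 'contact_force': array([-0.263,  0.888,  0.045]), 'torque': array([ 0.015, -0.006, -0.007]), 'grasp_force': 0.0, 'grip_width': 0.9963485942343583}
```

View pics/scene0.png

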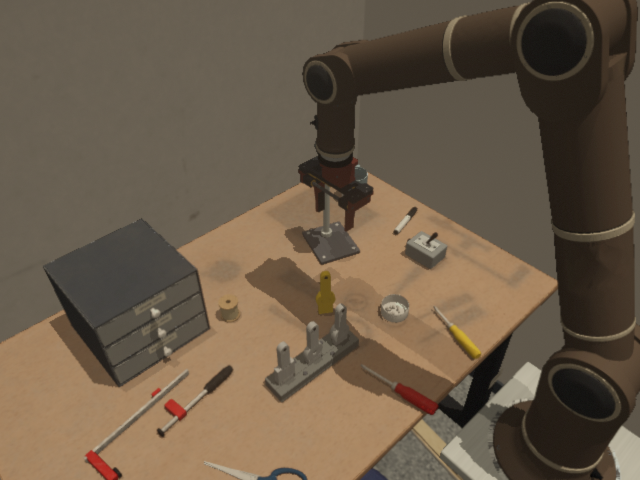

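View pics/side0.png

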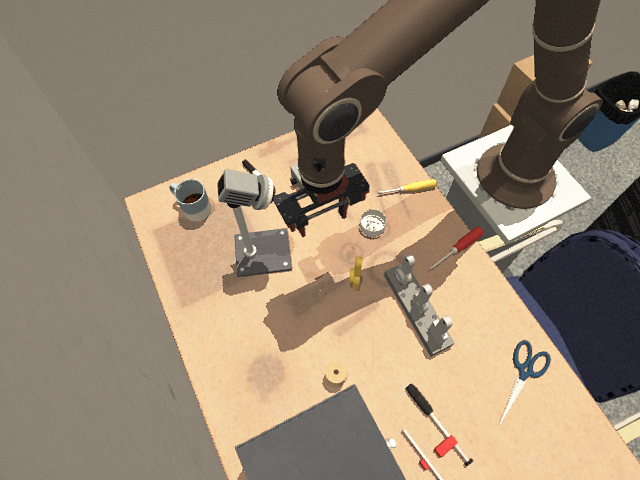

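The scene view shows the rack at about (312,362), the camera stand at (330,240), the switch box at (427,250), the tin at (394,308) and the spool at (229,309). The yellow decoy stands at (326,292). Candidates for the wanted arm in the scene view are the three grey arms at (284,365), (312,345) and (341,325). Next I'll enlarge them.

Run:
```python
import cv2,numpy as np
a=cv2.imread('pics/scene0.png');b=cv2.imread('pics/side0.png')
f=lambda im,x,y,w,h,s:cv2.resize(im[y:y+h,x:x+w],None,fx=s,fy=s,interpolation=cv2.INTER_CUBIC)
c=np.zeros((600,800,3),np.uint8)
c[:600,:400]=f(a,260,295,100,150,4)[:600]
c[:600,400:]=f(b,375,245,100,150,4)
cv2.imwrite('pics/c1.png',c)
d=np.zeros((600,800,3),np.uint8)
d[:300,:400]=f(a,390,215,80,60,5)
d[300:,:400]=f(a,295,205,80,60,5)
d[:,400:]=f(b,205,155,100,150,4)
cv2.imwrite('pics/c2.png',d)
```

```text
(no output)
```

View pics/c1.png

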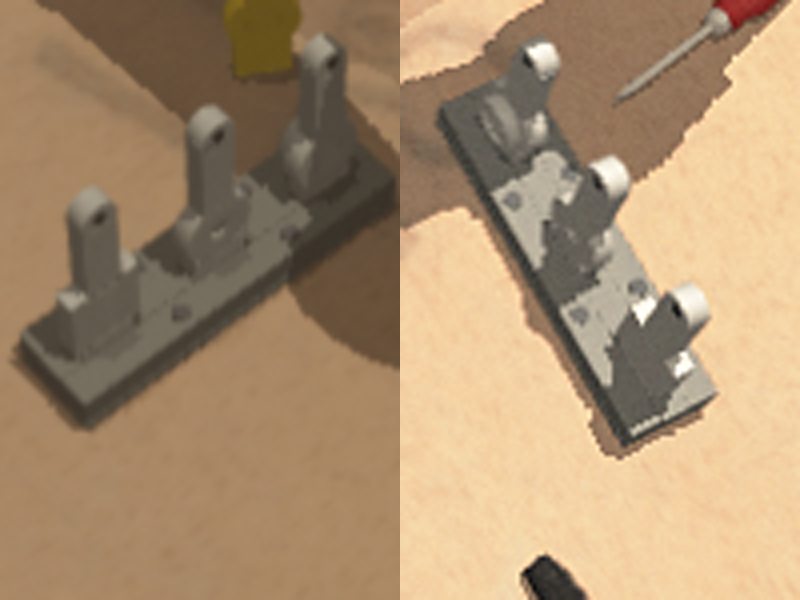

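View pics/c2.png

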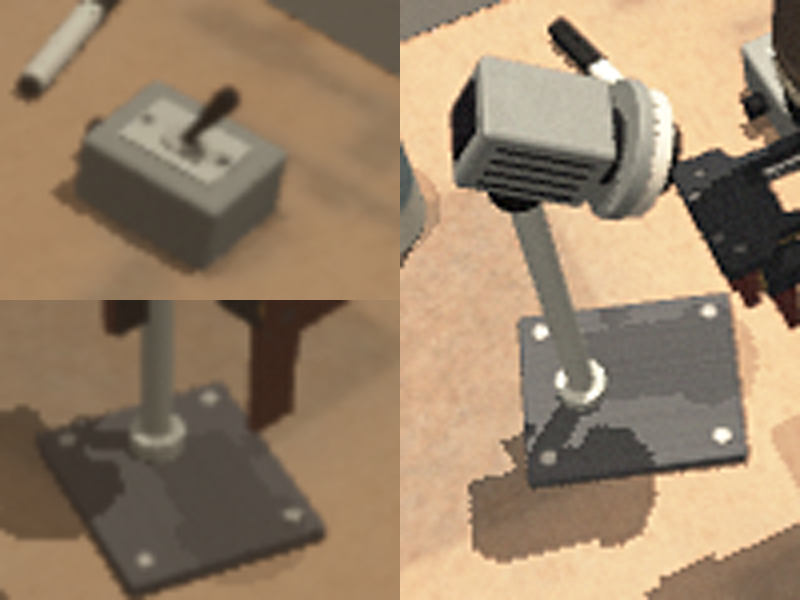

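c1 shows the boss arm at the rack's right end: scene (341,325), side (403,272). It has a round boss ring on its far side. The middle arm is round and flat, and the left arm has a square head. c2 shows the foot plate corners, the switch box top corners and the bat tip, which leans to the robot's side.

```bash
cat > fit.py <<'E'
from h import *
from scipy.optimize import least_squares
np.set_printoptions(precision=4,suppress=True)
def S(u,v,x,y,s,u0=0,v0=0): return (x+(u-u0)/s,y+(v-v0)/s)
def fit(local,obs,x0):
    def W(p): c,s=np.cos(p[2]),np.sin(p[2]); return lambda L:np.c_[p[0]+c*L[:,0]-s*L[:,1],p[1]+s*L[:,0]+c*L[:,1],L[:,2]]
    def res(p):
        return np.concatenate([(proj(n,W(p)(np.array([local[k] for k in o])))-np.array(list(o.values()))).ravel() for n,o in obs.items()])
    r=least_squares(res,x0,loss='soft_l1'); print(r.x,np.degrees(r.x[2]),'res',r.fun.round(1)); return r.x
def box(a,b,z): return {'ff':(a/2,b/2,z),'fr':(a/2,-b/2,z),'nl':(-a/2,b/2,z),'nr':(-a/2,-b/2,z)}
E
python3 - <<'E'
from fit import *
sc=lambda u,v:S(u,v,260,295,4)
sd=lambda u,v:S(u,v,375,245,4,400)
# which corner is which: print approximate world
for n,z,pts in [('scene',.028,[sc(22,340),sc(90,408),sc(395,180)]),('side',.028,[sd(440,105),sd(627,438),sd(717,395)]),
 ('scene',.012,[S(38,435,295,205,5,0,300),S(220,383,295,205,5,0,300),S(325,535,295,205,5,0,300),S(135,590,295,205,5,0,300)]),
 ('side',.012,[S(u,v,205,155,4,400) for u,v in [(518,318),(733,295),(747,455),(530,480)]]),
 ('scene',.046,[S(u,v,390,215,5) for u,v in[(80,145),(165,82),(287,157),(210,215)]]),
 ('scene',.09,[S(228,97,390,215,5)])]:
    print(n,z); 
    for p in pts: print('  ',np.array(p),atz(n,p,z)[:2])
print('arm tops z=.145 scene',[atz('scene',sc(*p),.138) for p in[(92,200),(212,118),(322,48)]])
print('arm tops side',[atz('side',sd(*p),.138) for p in[(692,300),(612,172),(543,55)]])
E
```

```text
scene 0.028
   [265.5 380. ] [0.498  0.3252]
   [282.5 397. ] [0.4408 0.325 ]
   [358.75 340.  ] [0.4349 0.1001]
side 0.028
   [385.   271.25] [0.4979 0.0944]
   [431.75 354.5 ] [0.5083 0.322 ]
   [454.25 343.75] [0.4483 0.3252]
scene 0.012
   [302.6 232. ] [ 0.8224 -0.0688]
   [339.  221.6] [ 0.784  -0.1775]
   [360. 252.] [ 0.6511 -0.1287]
   [322. 263.] [ 0.6911 -0.0226]
side 0.012
   [234.5 234.5] [ 0.7902 -0.1813]
   [288.25 228.75] [ 0.6573 -0.1325]
   [291.75 268.75] [ 0.6983 -0.0241]
   [237.5 275. ] [ 0.8269 -0.0706]
scene 0.046
   [406. 244.] [ 0.5639 -0.2151]
   [423.  231.4] [ 0.5657 -0.289 ]
   [447.4 246.4] [ 0.4818 -0.2886]
   [432. 258.] [ 0.4816 -0.223 ]
scene 0.09
   [435.6 234.4] [ 0.5068 -0.2603]
arm tops z=.145 scene [array([0.4759, 0.2871, 0.138 ]), array([0.4735, 0.2061, 0.138 ]), array([0.4685, 0.1293, 0.138 ])]
arm tops side [array([0.4725, 0.2882, 0.138 ]), array([0.4706, 0.2076, 0.138 ]), array([0.4666, 0.1303, 0.138 ])]
```

Run:
```python
from fit import *
sc=lambda u,v:S(u,v,260,295,4)
sd=lambda u,v:S(u,v,375,245,4,400)
r=fit(box(.06,.23,.028),{'scene':{'ff':sc(22,340),'nl':sc(90,408),'nr':sc(395,180)},'side':{'fr':sd(440,105),'ff':sd(627,438),'nl':sd(717,395)}},[.47,.21,0])
A=lambda u,v:S(u,v,295,205,5,0,300)
B=lambda u,v:S(u,v,205,155,4,400)
c=fit(box(.14,.12,.012),{'scene':{'ff':A(38,435),'fr':A(220,383),'nr':A(325,535),'nl':A(135,590)},'side':{'fr':B(518,318),'nr':B(733,295),'nl':B(747,455),'ff':B(530,480)}},[.74,-.1,-.3])
C=lambda u,v:S(u,v,390,215,5)
b=fit(box(.09,.07,.046),{'scene':{'ff':C(80,145),'fr':C(165,82),'nr':C(287,157),'nl':C(210,215)}},[.52,-.25,0])
def w(p,l): cc,s=np.cos(p[2]),np.sin(p[2]); return np.array([p[0]+cc*l[0]-s*l[1],p[1]+s*l[0]+cc*l[1],l[2]])
tip=w(b,(-.023,0,.095)); print('tip',tip,proj('scene',tip),C(228,97))
arm=w(r,(0,-.08,.008));print('arm foot',arm, 'top',w(r,(0,-.08,.145)),proj('scene',w(r,(0,-.08,.145))),proj('side',w(r,(0,-.08,.145))))
# lens observed in side: ring front
for x in (-.02,-.04,-.06,-.08,-.1): print(x,proj('side',w(c,(x,0,.265))),proj('side',w(c,(x,0,.265))+[0,0,0]))
print('lens glass obs side approx', B(672,160))
o=atz('side',B(672,160),.265);print(o)
```

```text
[ 0.4703  0.2101 -0.0279] -1.5986542393590295 res [-1.2 -1.8 -1.1 -0.6  0.6 -1.5  0.3 -0.2  2.3 -0.1  1.9 -0.7]
[ 0.7414 -0.1018 -0.3401] -19.48540792571395 res [-1.2 -0.8  0.2 -1.2  0.5 -1.8 -1.3 -0.7  1.  -0.6  0.2 -1.   1.4  0.2
  0.1  0.7]
[ 0.5235 -0.2542  0.009 ] 0.5148545479919636 res [-0.3 -1.4 -0.9 -0.5  1.1  0.4  0.2  1.3]
tip [ 0.5005 -0.2544  0.095 ] [[436.3515 235.1532]] (435.6, 234.4)
arm foot [0.468  0.1301 0.008 ] top [0.468  0.1301 0.145 ] [[340.4569 305.2041]] [[410.7159 257.6222]]
-0.02 [[259.3264 196.5918]] [[259.3264 196.5918]]
-0.04 [[268.8592 195.506 ]] [[268.8592 195.506 ]]
-0.06 [[278.3751 194.4245]] [[278.3751 194.4245]]
-0.08 [[287.8726 193.3475]] [[287.8726 193.3475]]
-0.1 [[297.3505 192.2752]] [[297.3505 192.2752]]
lens glass obs side approx (273.0, 195.0)
[ 0.6955 -0.0856  0.265 ]
```

Call:
send_rows(xyz=[[-3.4,0,0],[-3.4,0,0],[-3.4,0,0],[-3.4,0,0],[-3.4,0,0]], angular=[[0,0,0],[0,0,0],[0,0,0],[0,0,0],[0,0,0]], fingers=0)

```text
time: 0.52
position: [0.453, -0.0001, 0.2221]
tool_rot: [-180.0, 0.0, 90.0]
contact_force: [0.5, -0.3, 1.0]
grip_width: 0.661
grasp_force: 0.0
```

Call:
send_rows(xyz=[[0,-3.6,0],[0,-3.6,0],[0,-3.6,0],[0,-3.6,0],[0,-3.6,0]], angular=[[0,0,0],[0,0,0],[0,0,0],[0,0,0],[0,0,0]])

```text
time: 0.93
position: [0.4545, -0.1815, 0.2227]
tool_rot: [180.0, 0.0, 90.0]
contact_force: [1.2, -0.7, -0.3]
grip_width: 0.281
grasp_force: 0.0
```

Call:
send_rows(xyz=[[0,-3.7,0],[0,-3.7,0],[0,0,0]], angular=[[0,0,0],[0,0,0],[0,0,0]])

```text
time: 1.18
position: [0.4533, -0.2615, 0.2225]
tool_rot: [-180.0, 0.2, 89.5]
contact_force: [0.5, -0.3, 0.1]
grip_width: 0.055
grasp_force: 0.0
```

Call:
send_rows(xyz=[[0,0,-3.5],[0,0,-3.5],[0,0,-3.5],[0,0,-3.7],[0,0,0]], angular=[[0,0,0],[0,0,0],[0,0,0],[0,0,0],[0,0,0]])

```text
time: 1.6
position: [0.4509, -0.2517, 0.0746]
tool_rot: [-179.4, -0.2, 90.0]
contact_force: [-1.1, 0.4, 0.8]
grip_width: 0.005
grasp_force: 0.0
```

Call:
send_rows(xyz=[[0,0,0],[1.2,0,0],[1.0,0,0],[0.6,0,0],[0.6,0,0]], angular=[[0,0,0],[0,0,0],[0,0,0],[0,0,0],[0,0,0]])

```text
time: 2.02
position: [0.4914, -0.2542, 0.0824]
tool_rot: [179.8, 0.1, 90.0]
contact_force: [0.2, -0.2, -0.3]
grip_width: 0.005
grasp_force: 0.0
```

Call:
send_rows(xyz=[[0.6,0,0],[0.6,0,0],[0.6,0,0],[0.6,0,0],[0,0,0]], angular=[[0,0,0],[0,0,0],[0,0,0],[0,0,0],[0,0,0]])

```text
time: 2.43
position: [0.5145, -0.2538, 0.0807]
tool_rot: [179.9, 0.0, 90.0]
contact_force: [-0.2, 0.3, 0.1]
grip_width: 0.004
grasp_force: 0.0
```

Call:
send_rows(xyz=[[-2.5,0,0],[-2.5,0,0],[0,0,3.5],[0,0,3.5],[0,0,3.5]], angular=[[0,0,0],[0,0,0],[0,0,-7],[0,0,-7],[0,0,-7]])

```text
time: 2.85
position: [0.4619, -0.254, 0.1866]
tool_rot: [-179.9, -0.0, 68.6]
contact_force: [1.6, 0.3, 0.4]
grip_width: 0.005
grasp_force: 0.0
```

Run:
```python
from h import *
a=cv2.cvtColor(snap('scene','scene1'),cv2.COLOR_RGB2BGR);b=cv2.cvtColor(snap('side','side1'),cv2.COLOR_RGB2BGR)
f=lambda im,x,y,w,h,s:cv2.resize(im[y:y+h,x:x+w],None,fx=s,fy=s,interpolation=cv2.INTER_CUBIC)
d=np.zeros((600,800,3),np.uint8)
d[:400,:400]=f(a,295,130,80,80,5)
d[400:,:400]=f(a,390,215,80,40,5)
d[:400,400:]=f(b,210,155,80,80,5)
d[400:,400:]=f(b,270,150,80,40,5)
cv2.imwrite('pics/c3.png',d)
```

```text
(no output)
```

View pics/c3.png

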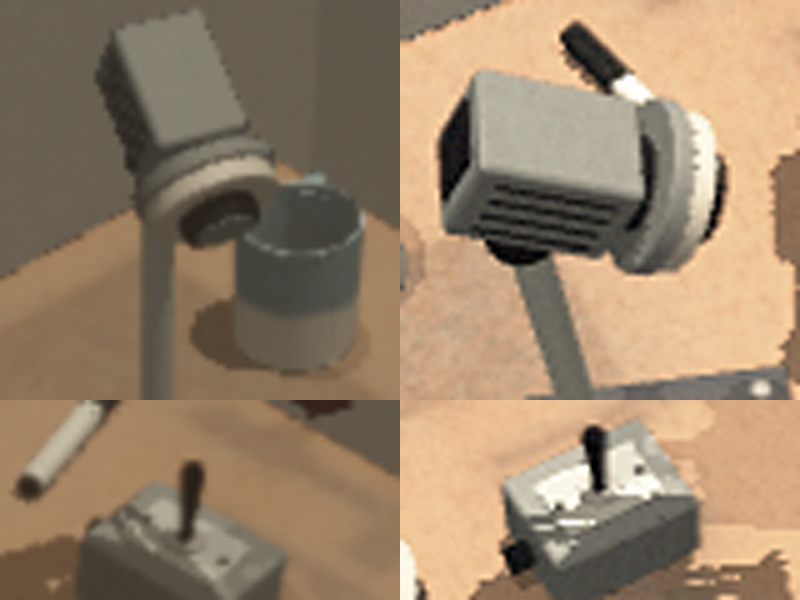

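The lens shows in the scene at about (228,224) in the crop, i.e. (340.6,174.8), and in the side view at about (273,193). The bat tip is now at scene (428.6,227) and side (309,157). I'll check both against the model.

```bash
cat >> fit.py <<'E'
def w(p,l): cc,s=np.cos(p[2]),np.sin(p[2]); return np.array([p[0]+cc*l[0]-s*l[1],p[1]+s*l[0]+cc*l[1],l[2]])
b=[.5235,-.2542,.009]; c=[.7414,-.1018,-.3401]; r=[.4703,.2101,-.0279]
def head(L,p):  # L=stand x,y offset of lens
    o=w(c,(L[0],L[1],.265)); ps=c[2]; u=np.array([np.cos(ps),np.sin(ps),0]);v=np.array([-u[1],u[0],0]);k=np.array([0,0,1])
    X=.8660254*u+.5*k; Z=-.5*u+.8660254*k
    return o+p[0]*X+p[1]*v+p[2]*Z
E
python3 - <<'E'
from fit import *
for a in (0,.45,.9):
    t=a-.45; P=w(b,(.052*np.sin(t),0,.048+.052*np.cos(t))); print(a,proj('scene',P),proj('side',P))
print('lens',tri([('scene',(340.6,174.8)),('side',(273.2,193))]))
# corners of head: scene & side observations
s=lambda u,v:(295+u/5,130+v/5); d=lambda u,v:(210+(u-400)/5,155+v/5)
obs={'scene':{(.110,-.025,.025):s(196,10),(.110,.025,.025):s(118,30)},
     'side':{(.110,-.025,.025):d(476,72),(.110,.025,.025):d(478,170),(.110,.025,-.025):d(442,232)}}
def res(L): return np.concatenate([(proj(n,np.array([head(L,k) for k in o]))-np.array(list(o.values()))).ravel() for n,o in obs.items()])
q=least_squares(res,[-.05,0],loss='soft_l1');print(q.x,q.fun.round(1),head(q.x,(0,0,0)))
L=q.x
print('lens px',proj('scene',head(L,(0,0,0))),proj('side',head(L,(0,0,0))))
E
```

```text
0 [[436.2417 235.1399]] [[319.982  154.6062]]
0.45 [[429.6069 229.5576]] [[312.3711 156.5559]]
0.9 [[422.5813 227.0105]] [[304.7842 160.954 ]]
lens [ 0.6936 -0.088   0.2684]
[-0.0475  0.    ] [ 0.6 -2.  -2.4 -1.7  0.5 -1.4  0.9 -0.  -0.4  1.1] [ 0.6966 -0.0859  0.265 ]
lens px [[339.0861 175.785 ]] [[272.4332 195.1099]]
```

The bat is only just past upright (about 0.55 rad), so I'll push it further.

Call:
send_rows(xyz=[[0,0,-3.5],[0,0,-3.5],[0,0,-3.5],[1.5,0,0],[1.5,0,0]], angular=[[0,0,7],[0,0,7],[0,0,7],[0,0,0],[0,0,0]])

```text
time: 3.37
position: [0.4908, -0.2535, 0.0777]
tool_rot: [-179.7, -0.1, 90.0]
contact_force: [0.4, -0.9, 0.4]
grip_width: 0.01
grasp_force: 0.0
```

Call:
send_rows(xyz=[[1,0,0],[1,0,0],[0.7,0,0],[0.7,0,0],[0,0,0]], angular=[[0,0,0],[0,0,0],[0,0,0],[0,0,0],[0,0,0]])

```text
time: 3.78
position: [0.5285, -0.2538, 0.0809]
tool_rot: [179.9, 0.0, 90.1]
contact_force: [-0.1, 0.6, 0.9]
grip_width: 0.003
grasp_force: 0.0
```

Call:
send_rows(xyz=[[0.3,0,0],[0.3,0,0],[0,0,0]], angular=[[0,0,0],[0,0,0],[0,0,0]])

```text
time: 4.03
position: [0.5315, -0.2542, 0.0806]
tool_rot: [-179.8, -0.0, 90.0]
contact_force: [-4.2, 0.4, 2.9]
grip_width: 0.005
grasp_force: 2.5
```

It's at the stop with about 4 N. Back off and check on the way to the rack.

Call:
send_rows(xyz=[[-2,0,0],[-2.5,0,0],[-2.5,0,2],[0,0,4],[0,0,4]], angular=[[0,0,0],[0,0,0],[0,0,-7],[0,0,-7],[0,0,-7]])

```text
time: 4.45
position: [0.4602, -0.2539, 0.1809]
tool_rot: [-179.8, -0.0, 68.5]
contact_force: [2.3, -0.2, 0.8]
grip_width: 0.007
grasp_force: 0.0
```

Run:
```python
from h import *
a=cv2.cvtColor(snap('scene','scene2'),cv2.COLOR_RGB2BGR);b=cv2.cvtColor(snap('side','side2'),cv2.COLOR_RGB2BGR)
f=lambda im,x,y,w,h,s:cv2.resize(im[y:y+h,x:x+w],None,fx=s,fy=s,interpolation=cv2.INTER_CUBIC)
d=np.zeros((400,800,3),np.uint8)
d[:,:400]=np.vstack([f(a,390,215,80,40,5),f(b,270,150,80,40,5)])
d[:,400:]=np.hstack([f(a,310,150,40,80,5),f(b,245,155,40,80,5)])
cv2.imwrite('pics/c4.png',d)
```

```text
(no output)
```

View pics/c4.png

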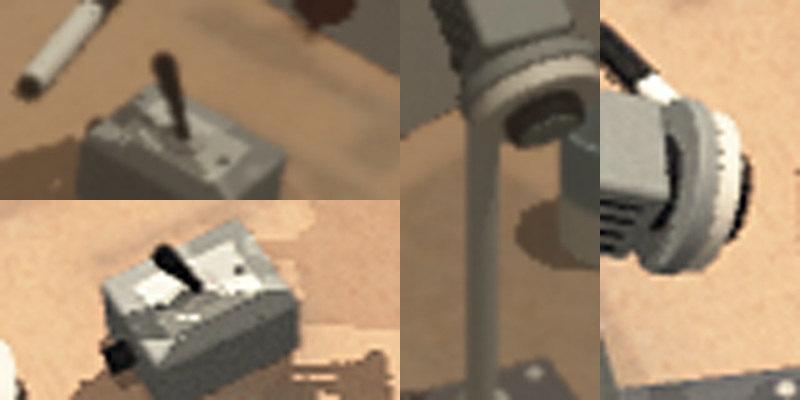

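The toggle tip is now at scene (422.6,226.4), against (422.6,227.0) predicted for 0.9 rad, so it is on. Now to the rack.

Call:
send_rows(xyz=[[0,3.8,1],[0,3.8,1],[0,3.8,1],[0,3.8,1],[0,3.8,0]], angular=[[0,0,-7],[0,0,-7],[0,0,-7],[0,0,-7],[0,0,-7]], fingers=5)

```text
time: 4.97
position: [0.4643, -0.084, 0.2178]
tool_rot: [179.9, -0.1, 37.7]
contact_force: [0.6, -0.3, -0.1]
grip_width: 0.345
grasp_force: 0.0
```

Call:
send_rows(xyz=[[0,3.8,0],[0,3.8,0],[0,3.8,0],[0,3.8,0],[0.7,3.9,0]], angular=[[0,0,-7],[0,0,-7],[0,0,-7],[0,0,-7],[0,0,-7]])

```text
time: 5.38
position: [0.47, 0.086, 0.2164]
tool_rot: [-180.0, 0.0, 6.5]
contact_force: [0.7, -0.4, -0.1]
grip_width: 0.567
grasp_force: 0.0
```

Call:
send_rows(xyz=[[0,0,0],[0,0,0]], angular=[[0,0,0],[0,0,0]])

```text
time: 5.55
position: [0.4708, 0.0869, 0.216]
tool_rot: [-180.0, 0.0, 7.1]
contact_force: [0.0, -0.5, -0.5]
grip_width: 0.572
grasp_force: 0.0
```

Run:
```python
from fit import *
cp=ctrl.camera_params('wrist'); im=snap('wrist','w1'); print(ctrl.read_state()['position'],ctrl.read_state()['joint_pos'])
for z in(.145,): print(proj('wrist',np.array([w(r,(x,-.08+y,z)) for x in(-.007,.007) for y in(-.012,.012)]),cp))
import pickle;pickle.dump(cp,open('cp1.pkl','wb'))
```

```text
[0.4708 0.085  0.216 ] [-24.8068   9.3956   9.9217 112.1723  -1.8697  58.6133 -97.0426]
[[266.072  256.9254]
 [231.309  251.9461]
 [268.3693 237.6898]
 [233.0263 232.5817]]
```

View pics/w1.png

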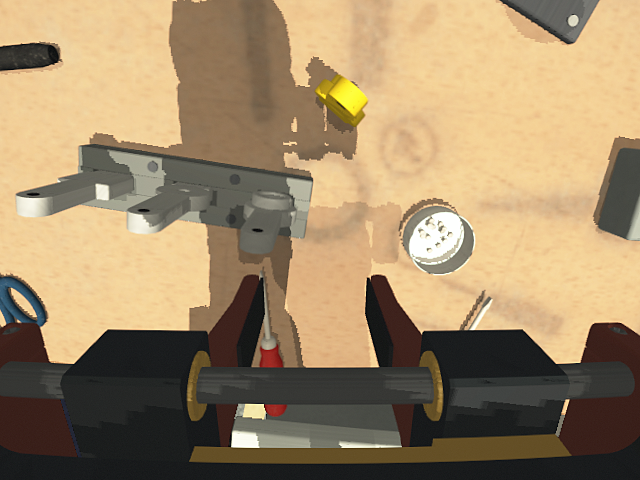

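w1 shows the boss arm with its stem top at about (257,235) and the boss ring at (273,200), so this is the wanted arm. The yellow decoy is at (343,100) and the tin at (438,238). Now move over the arm; the last move was clipped a little.

Call:
send_rows(xyz=[[-0.1,2.2,0],[-0.2,2.2,0],[0,0,0],[0,0,0]], angular=[[0,0,-4.4],[0,0,-4.3],[0,0,0],[0,0,0]])

```text
time: 5.93
position: [0.468, 0.128, 0.2162]
tool_rot: [180.0, 0.0, -1.8]
contact_force: [-0.6, -1.1, 0.2]
grip_width: 0.569
grasp_force: 0.0
```

Run:
```python
from fit import *
cp=ctrl.camera_params('wrist'); im=cv2.cvtColor(snap('wrist','w2'),cv2.COLOR_RGB2BGR); s=ctrl.read_state(); print(s['position'],s['tool_rot'],s['joint_pos'])
import pickle;pickle.dump(cp,open('cp2.pkl','wb'))
P=np.array([w(r,(x,-.08+y,z)) for x,y,z in[(.007,0,.145),(-.007,0,.145),(.007,.012,.128),(.007,-.012,.128),(.017,0,.054)]])
q=proj('wrist',P,cp);print(q)
u,v=(q[0]-[50,55]).astype(int); print(u,v)
c=cv2.resize(im[v:v+110,u:u+110],None,fx=5,fy=5,interpolation=cv2.INTER_CUBIC)
for a in q: cv2.circle(c,tuple(((a-[u,v]+.5)*5).astype(int)),3,(0,0,255),-1)
cv2.imwrite('pics/c5.png',c)
```

```text
[0.4681 0.1272 0.2162] [179.9609   0.005   -1.8396] [ -28.971    10.0578    9.1621  111.3079   -1.8229   58.7921 -110.8417]
[[310.3224 238.638 ]
 [310.4769 258.0642]
 [293.9103 231.5552]
 [327.2375 231.4179]
 [311.3025 197.7283]]
260 183
```

View pics/c5.png

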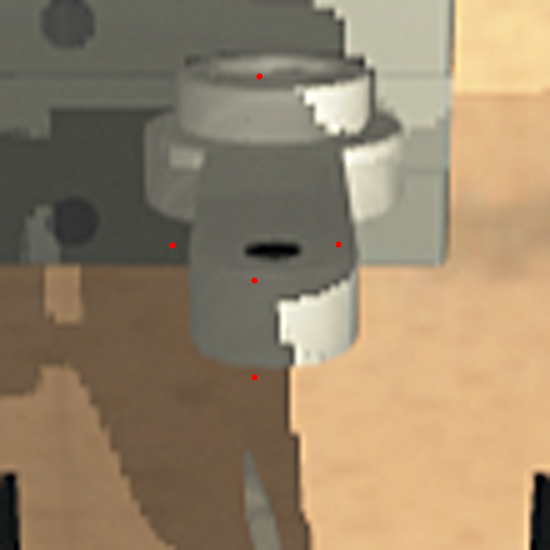

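The stem is centred between the fingers in y: stem centre 274 against finger midline 276. In x it sits about 1.3 mm further out than predicted. Now descend and grip.

Call:
send_rows(xyz=[[0.1,0,-3],[0,0,-3],[0,0,-3],[0,0,-2.2],[0,0,0]], angular=[[0,0,0],[0,0,0],[0,0,0],[0,0,0],[0,0,0]])

```text
time: 6.4
position: [0.4666, 0.1259, 0.1008]
tool_rot: [179.8, 0.3, -1.9]
contact_force: [-1.0, -0.6, 0.4]
grip_width: 0.571
grasp_force: 0.0
```

Call:
send_rows(xyz=[[0,0,0],[0,0,0],[0,0,0],[0,0,0],[0,0,0]], angular=[[0,0,0],[0,0,0],[0,0,0],[0,0,0],[0,0,0]], fingers=1.5, force=30)

```text
time: 6.82
position: [0.47, 0.129, 0.1057]
tool_rot: [-179.9, -0.1, -1.9]
contact_force: [-1.5, -0.7, 5.3]
grip_width: 0.271
grasp_force: 30.0
```

Call:
send_rows(xyz=[[0,0,0],[0,0,0],[0,0,0]], angular=[[0,0,0],[0,0,0],[0,0,0]])

```text
time: 7.07
position: [0.47, 0.129, 0.1057]
tool_rot: [-180.0, -0.1, -1.9]
contact_force: [-0.2, -1.0, 7.1]
grip_width: 0.267
grasp_force: 30.0
```

Call:
send_rows(xyz=[[0,0,1],[0,0,2],[0,0,3],[0,0,3.5],[0,0,3.5]], angular=[[0,0,0],[0,0,0],[0,0,0],[0,0,0],[0,0,0]])

```text
time: 7.48
position: [0.4681, 0.1285, 0.2361]
tool_rot: [180.0, 0.1, -1.9]
contact_force: [0.7, -0.1, -1.9]
grip_width: 0.27
grasp_force: 30.0
```

Call:
send_rows(xyz=[[0,0,3.5],[0,0,0],[0,0,0]], angular=[[0,0,0],[0,0,0],[0,0,0]])

```text
time: 7.73
position: [0.4698, 0.1292, 0.2717]
tool_rot: [-179.9, -0.2, -1.9]
contact_force: [-0.3, 0.5, -2.4]
grip_width: 0.274
grasp_force: 30.0
```

```bash
cat > tgt.py <<'E'
from fit import *
from scipy.spatial.transform import Rotation as Ro
lens=np.array([.695,-.087,.265]); psi=c[2]
u=np.array([np.cos(psi),np.sin(psi),0]);v=np.array([-u[1],u[0],0]);k=np.array([0,0,1])
X=.8660254*u+.5*k; Z=-.5*u+.8660254*k
def go(tcp_in_arm=(.0007,0,.0977), Ra=Ro.identity()):
    A=np.c_[X,v,Z]                     # wanted arm axes
    tool=Ro.from_matrix(A)*Ra*Ro.from_euler('x',180,degrees=True)
    P=lens-.13*X + A@(np.array(tcp_in_arm)-[.017,0,.046])
    s=ctrl.read_state(); cur=Ro.from_euler('xyz',s['tool_rot'],degrees=True)
    rv=(tool*cur.inv()).as_rotvec(degrees=True)
    print('cur',s['position'],s['tool_rot'],'tgt',P,tool.as_euler('xyz',degrees=True)); print('d cm',(P-s['position'])*100,'rotvec',rv,np.linalg.norm(rv)); print(s['joint_pos'],s['grasp_force'],s['grip_width'])
E
python3 - <<'E'
from tgt import *
go(); print('yellow',atz('scene',(326,312),0),'tin',atz('scene',(394,308),.015))
E
```

```text
cur [0.4698 0.1292 0.2717] [-179.8804   -0.2219   -1.897 ] tgt [ 0.5512 -0.0361  0.2366] [180.     -30.     -19.4863]
d cm [  8.1438 -16.5308  -3.5067] rotvec [ -5.6612 -29.3529 -17.2219] 34.49976079999768
[ -29.551     7.1292    9.4501  106.8366   -1.3093   65.8849 -111.5395] 29.99860357493162 0.2737738345337969
yellow [0.5654 0.081  0.    ] tin [ 0.4507 -0.042   0.015 ]
```

Call:
send_rows(xyz=[[1,-2,0],[1,-2,0],[1,-2,0],[1,-2,0],[1,-2,0]], angular=[[-0.7,-3.67,-2.15],[-0.7,-3.67,-2.15],[-0.7,-3.67,-2.15],[-0.7,-3.67,-2.15],[-0.7,-3.67,-2.15]])

```text
time: 8.15
position: [0.5181, 0.0277, 0.2679]
tool_rot: [178.8, -18.6, -12.6]
contact_force: [0.6, 0.4, -2.9]
grip_width: 0.275
grasp_force: 30.0
```

Call:
send_rows(xyz=[[1,-2,0],[1,-2,0],[1,-2,-1],[0,0,-1],[0,0,0]], angular=[[-0.7,-3.67,-2.15],[-0.7,-3.67,-2.15],[-0.7,-3.67,-2.15],[0,0,0],[0,0,0]])

```text
time: 8.57
position: [0.546, -0.0323, 0.2455]
tool_rot: [179.7, -29.5, -19.4]
contact_force: [0.3, 0.6, -2.4]
grip_width: 0.271
grasp_force: 30.0
```

```bash
python3 -c "
from tgt import *
go()"
```

```text
cur [ 0.546  -0.0323  0.2455] [179.7084 -29.451  -19.446 ] tgt [ 0.5512 -0.0361  0.2366] [180.     -30.     -19.4863]
d cm [ 0.5153 -0.3791 -0.8834] rotvec [ 0.0558 -0.602   0.1043] 0.613526408907657
[ -25.1474    0.0587   13.7631  124.9509   28.4587   32.5144 -142.0664] 29.99890934675932 0.2712388593159462
```

Call:
send_rows(xyz=[[0.5,-0.4,-0.5],[0,0,-0.4],[0,0,0],[0,0,0],[0,0,0]], angular=[[0,-0.6,0],[0,0,0],[0,0,0],[0,0,0],[0,0,0]])

```text
time: 8.98
position: [0.554, -0.0347, 0.2404]
tool_rot: [-179.8, -30.3, -19.6]
contact_force: [-0.7, 0.9, -2.2]
grip_width: 0.272
grasp_force: 30.0
```

Run:
```python
from tgt import *
go()
a=cv2.cvtColor(snap('scene','scene3'),cv2.COLOR_RGB2BGR);b=cv2.cvtColor(snap('side','side3'),cv2.COLOR_RGB2BGR);cw=ctrl.camera_params('wrist');wi=cv2.cvtColor(snap('wrist','w3'),cv2.COLOR_RGB2BGR)
A=np.c_[X,v,Z];O=lens-.13*X-A@np.array([.017,0,.046])
# markers (expected): boss face centre, foot bottom, stem top, back; boss rim; lens, ring rim
pts=[O+A@np.array(p) for p in[(.017,0,.046),(.007,0,0),(-.007,0,0),(.007,0,.137),(-.007,0,.137)]]
t=np.linspace(0,2*np.pi,24,endpoint=False)
rim=[O+A@np.array([.017,.018*np.cos(q),.046+.018*np.sin(q)]) for q in t]+[O+A@np.array([-.007,.024*np.cos(q),.046+.024*np.sin(q)]) for q in t]
lr=[lens+.02*np.cos(q)*v+.02*np.sin(q)*Z for q in t]
def mark(im,n,cp,x,y,wd,h,s):
    c=cv2.resize(im[y:y+h,x:x+wd],None,fx=s,fy=s,interpolation=cv2.INTER_CUBIC)
    for P,col in((pts,(0,0,255)),(rim,(0,255,0)),(lr,(255,0,0))):
        for q in proj(n,np.array(P),cp): cv2.circle(c,tuple(((q-[x,y]+.5)*s).astype(int)),1,col,-1)
    return c
def ext(n): return proj(n,np.array(pts+lr)).round()
print(proj('scene',np.array(pts[:1]+[lens])),proj('side',np.array(pts[:1]+[lens])),proj('wrist',np.array(pts[:1]+[lens]),cw))
d=np.zeros((600,800,3),np.uint8)
e=ext('scene').mean(0).astype(int);d[:400,:400]=mark(a,'scene',None,e[0]-40,e[1]-40,80,80,5)
e=ext('side').mean(0).astype(int);d[:400,400:]=mark(b,'side',None,e[0]-50,e[1]-50,100,100,4)
z=mark(wi,'wrist',cw,0,0,640,480,1);d[400:,:]=cv2.resize(z[:300],(0,0),fx=.6667,fy=.6667)[:200,:].shape and np.hstack([cv2.resize(z,(267,200)),np.zeros((200,533,3),np.uint8)])
zz=mark(wi,'wrist',cw,180,60,267,100,2);d[400:,267:]=zz[:200,:533]
cv2.imwrite('pics/c6.png',d)
```

```text
cur [ 0.554  -0.0347  0.2404] [-179.8315  -30.3173  -19.5738] tgt [ 0.5512 -0.0361  0.2366] [180.     -30.     -19.4863]
d cm [-0.2826 -0.1367 -0.3819] rotvec [-0.0312  0.3477  0.0029] 0.34914883662415486
[ -24.8028    0.9417   14.1302  125.2972   29.4997   30.2785 -142.8474] 29.998668897897005 0.2717364551379581
[[359.1308 223.2955]
 [339.8573 175.8921]] [[326.0314 204.735 ]
 [272.9319 194.4344]] [[317.2602 240.8338]
 [317.0825   9.4862]]
```

View pics/c6.png

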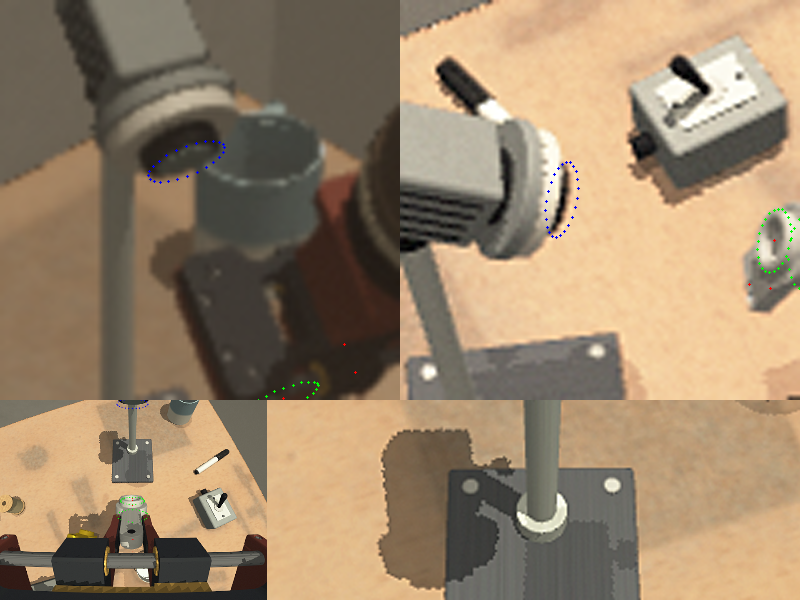

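c6 shows the wrist view squarely aligned: column and foot plate are centred at column 317, as is the bore. The side view shows the boss at about (772,240) in the crop, on its expected spot. The lens sits about 2–3 mm deeper than marked. I'll settle, then trim.

Call:
send_rows(xyz=[[0,0,0],[0,0,0],[0,0,0],[0,0,0],[0,0,0]], angular=[[0,0,0],[0,0,0],[0,0,0],[0,0,0],[0,0,0]])

```text
time: 9.55
position: [0.554, -0.0351, 0.2404]
tool_rot: [-179.8, -30.3, -19.6]
contact_force: [-0.1, -0.3, -2.4]
grip_width: 0.271
grasp_force: 30.0
```

```bash
sed -i 's/\.695,-\.087,\.265/.697,-.0865,.265/' tgt.py; python3 -c "
from tgt import *
go()"
```

```text
cur [ 0.554  -0.0351  0.2404] [-179.8156  -30.341   -19.6125] tgt [ 0.5532 -0.0356  0.2366] [180.     -30.     -19.4863]
d cm [-0.0856 -0.0485 -0.3748] rotvec [-0.0361  0.3747  0.0335] 0.37789200822667707
[ -24.7794    0.941    14.1519  125.3211   29.5334   30.2288 -142.8767] 29.99867817386985 0.2710206087015028
```

Call:
send_rows(xyz=[[-0.1,-0.05,-0.4],[0,0,0],[0,0,0],[0,0,0],[0,0,0]], angular=[[0,0.35,0],[0,0,0],[0,0,0],[0,0,0],[0,0,0]])

```text
time: 9.97
position: [0.5531, -0.0356, 0.2363]
tool_rot: [-180.0, -30.0, -19.5]
contact_force: [0.2, 0.4, -2.5]
grip_width: 0.274
grasp_force: 30.0
```

Run:
```python
from tgt import *
go()
b=cv2.cvtColor(snap('side','side4'),cv2.COLOR_RGB2BGR);cw=ctrl.camera_params('wrist');wi=cv2.cvtColor(snap('wrist','w4'),cv2.COLOR_RGB2BGR)
A=np.c_[X,v,Z];O=lens-.13*X-A@np.array([.017,0,.046]); t=np.linspace(0,2*np.pi,16,endpoint=False)
G=[(.017,.018*np.cos(q),.046+.018*np.sin(q)) for q in t]+[(.017,.012*np.cos(q),.046+.012*np.sin(q)) for q in t]
F=[(x,y,0) for x in(-.007,.007) for y in(-.018,.018)]+[(.017,0,.046)]
def mark(im,n,cp,x,y,wd,h,s):
    c=cv2.resize(im[y:y+h,x:x+wd],None,fx=s,fy=s,interpolation=cv2.INTER_CUBIC)
    for L,col in((G,(0,255,0)),(F,(0,0,255))):
        for q in proj(n,O+np.array(L)@A.T,cp): cv2.circle(c,tuple(((q-[x,y]+.5)*s).astype(int)),1,col,-1)
    for q in proj(n,np.array([lens+.02*np.cos(q)*v+.02*np.sin(q)*Z for q in t]),cp): cv2.circle(c,tuple(((q-[x,y]+.5)*s).astype(int)),1,(255,0,0),-1)
    return c
d=np.zeros((600,800,3),np.uint8)
d[:,:400]=np.vstack([mark(b,'side',None,300,175,50,50,8),mark(b,'side',None,250,170,50,25,8)])
d[:,400:]=np.vstack([mark(wi,'wrist',cw,267,205,100,100,4),mark(wi,'wrist',cw,217,0,200,100,2)])
cv2.imwrite('pics/c7.png',d)
```

```text
cur [ 0.5531 -0.0356  0.2363] [-179.9553  -30.0129  -19.5414] tgt [ 0.5532 -0.0356  0.2366] [180.     -30.     -19.4863]
d cm [0.0095 0.0029 0.0275] rotvec [-0.0322  0.0251  0.0327] 0.05233432449522831
[ -24.6942    1.2858   14.2263  125.4523   29.2898   30.0168 -142.6206] 29.99874707311392 0.2744225694609884
```

View pics/c7.png

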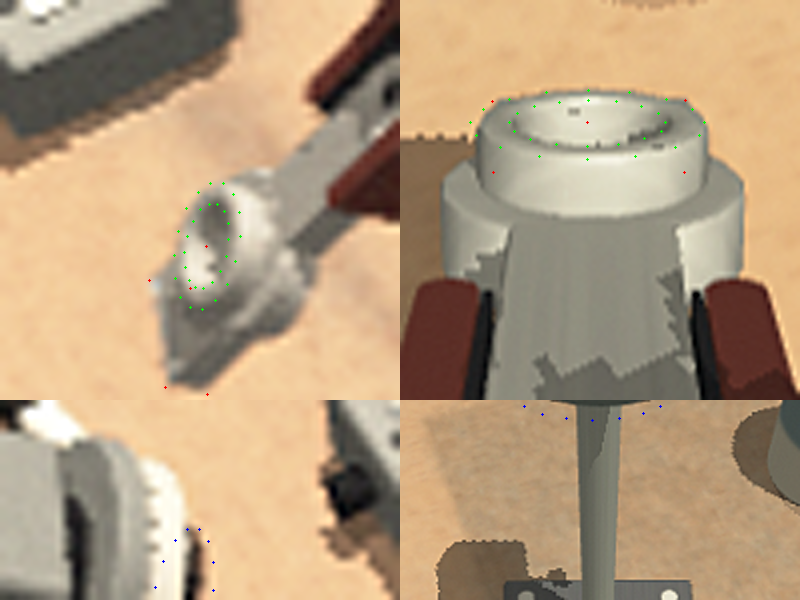

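The boss and bore match the expected marks within about 1–2 mm in both views: wrist bore (591,122) against (587,122). The lens again lies about 2 mm deeper, so I'll trim 2 mm along the sight line, settle and hand in.

Call:
send_rows(xyz=[[0.15,-0.05,0.1],[0,0,0],[0,0,0],[0,0,0],[0,0,0]], angular=[[0,0,0],[0,0,0],[0,0,0],[0,0,0],[0,0,0]])

```text
time: 10.48
position: [0.5545, -0.0361, 0.2373]
tool_rot: [-180.0, -30.0, -19.5]
contact_force: [0.2, -0.9, -2.4]
grip_width: 0.273
grasp_force: 30.0
```

Call:
send_rows(xyz=[[0,0,0],[0,0,0],[0,0,0],[0,0,0],[0,0,0]], angular=[[0,0,0],[0,0,0],[0,0,0],[0,0,0],[0,0,0]])

```text
time: 10.9
position: [0.5546, -0.0361, 0.2373]
tool_rot: [-180.0, -30.0, -19.5]
contact_force: [0.5, -0.3, -1.0]
grip_width: 0.27
grasp_force: 30.0
```

```bash
python3 -c "
from tgt import *
go(); print(ctrl.job_done())"
```

```text
cur [ 0.5546 -0.0361  0.2373] [-179.9537  -30.0108  -19.5417] tgt [ 0.5532 -0.0356  0.2366] [180.     -30.     -19.4863]
d cm [-0.1362  0.0523 -0.0719] rotvec [-0.0342  0.0236  0.0323] 0.052592526129420385
[ -24.6268    1.3606   14.2891  125.2207   29.0378   30.099  -142.2601] 29.99868331477046 0.2703503624337961
the job is handed in; nothing more can be done
None
```

Job handed in at about 11 s: the toggle is over on its far side (confirmed in the pictures), and the boss arm is held still square to the lens, bore within a few mm of the view point by my measurements; the verdict was not shown.

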